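Lay up a mosaic plaque in the assembly jig

TASK

Build the plaque in the jig's pocket: first the thick wooden block, then the cork spacer on it, then the mosaic panel from the easel on top with its mosaic face up, each layer pushed up squarely against both tall metal fences and let go before the next. Then bed the finished stack by pressing straight down on the panel with 8 to 30 N for half a second, never straining the panel beyond 35 N, and leave the other things on the bench alone.

Things in the scene. Friction and masses are not known exactly. Their poses are not given: they have to be found in the camera images.
- jig: Fixed jig: grey plate 124 x 124 x 10 mm, origin under its centre, z up. Pocket 67 x 67 mm inside, centred, floor 10 mm above the bench. Its +x and +y sides are aluminium fences (tops 48 mm above the bench), -x and -y wooden stops (tops 26 mm). Each is two posts 12 mm thick with a 46 mm gap between (from -21 to +25 mm along the side), down to the floor, for a gripper finger.
- jig_corner (a point): Point on the pocket floor where the inner faces of the two tall aluminium fences meet: 33.5 mm along +x and +y from the jig's axis, 10 mm above the bench; axes as the jig's. A part that touches both fences has its centre at -30 mm in x and y from here.
- body_block: Loose block of plain dark wood, 60 x 60 x 20 mm (20 high), lying flat on the bench; origin at the centre of its underside, z up. The thicker of the two plain square parts.
- spacer: Loose square of cork, 60 x 60 x 12 mm (12 high), lying flat on the bench; origin at the centre of its underside, z up.
- panel: Loose plaster panel, 60 x 60 x 10 mm, with a mosaic of small tiles on its +z face; origin at the centre of its plain underside. It starts on the easel, sloping 30 degrees, mosaic face up and towards the easel's -x; its own x axis points up the slope.
- easel: Fixed wooden easel, foot 100 x 34 mm, 60 mm high; origin under its centre. Its board rises 30 degrees towards its +x and is 34 mm wide: the panel overhangs it by 13 mm on either side (y) and can be gripped across its width. A 7 mm ledge holds the panel's lower edge. The panel's origin starts 6 mm to -x of the easel's axis, 37 mm up.
- mesh_disc: Bystander: round grey disc 60 mm in diameter, 14 mm high, wire mesh on top; lies among the parts; origin at the centre of its underside.
- glass_dish: Bystander: glass dish, 90 mm wide, 35 mm high; origin under its centre.
- grout_tub: Bystander: white tub, 80 mm wide, 50 mm high; origin under its centre.
- nippers: Bystander: tile nippers with red handles, about 160 x 75 mm, 14 mm high; origin near the joint.
- stone_a: Bystander: white stone, 28 mm wide, 18 mm high; origin under its centre.
- stone_b: Bystander: white stone, 34 mm wide, 22 mm high; origin under its centre.
- glass_tile: Bystander: loose glass tile, 26 x 26 x 6 mm; origin under its centre.

How it is judged:
On the way, in this order (a step that is already met when the one before it is completed fails the run):
1. The wooden block lies flat on the pocket floor, against both tall fences (gap at most 1.5 mm, square within 2.5 degrees), let go (x of body_block in the frame of jig_corner between -0.0316 and -0.028 m and y of body_block in the frame of jig_corner between -0.0316 and -0.028 m and z of body_block in the frame of jig_corner between -0.002 and 0.002 m and angle between body_block's own z axis and vertical below 0.05 rad and (angle between the x axis of body_block and the x axis of jig_corner, either way round below 0.045 rad or angle between the x axis of body_block and the y axis of jig_corner, either way round below 0.045 rad) and contact force between the fingers and body_block below 0.1 N and linear speed of body_block below 0.01 m/s), for 0.2 s.
2. The cork spacer lies flat on the block, against both fences in the same way, let go, the block still home (x of body_block in the frame of jig_corner between -0.0316 and -0.028 m and y of body_block in the frame of jig_corner between -0.0316 and -0.028 m and z of body_block in the frame of jig_corner between -0.002 and 0.002 m and angle between each of body_block, spacer's own z axis and vertical below 0.05 rad and (angle between the x axis of body_block and the x axis of jig_corner, either way round below 0.045 rad or angle between the x axis of body_block and the y axis of jig_corner, either way round below 0.045 rad) and x of spacer in the frame of jig_corner between -0.0316 and -0.028 m and y of spacer in the frame of jig_corner between -0.0316 and -0.028 m and z of spacer in the frame of jig_corner between 0.018 and 0.022 m and (angle between the x axis of spacer and the x axis of jig_corner, either way round below 0.045 rad or angle between the x axis of spacer and the y axis of jig_corner, either way round below 0.045 rad) and contact force between the fingers and spacer below 0.1 N and linear speed of spacer below 0.01 m/s), for 0.2 s.
3. The mosaic panel lies flat on the spacer, mosaic face up, against both fences in the same way, let go, block and spacer still home (x of body_block in the frame of jig_corner between -0.0316 and -0.028 m and y of body_block in the frame of jig_corner between -0.0316 and -0.028 m and z of body_block in the frame of jig_corner between -0.002 and 0.002 m and angle between each of body_block, spacer, panel's own z axis and vertical below 0.05 rad and (angle between the x axis of body_block and the x axis of jig_corner, either way round below 0.045 rad or angle between the x axis of body_block and the y axis of jig_corner, either way round below 0.045 rad) and x of spacer in the frame of jig_corner between -0.0316 and -0.028 m and y of spacer in the frame of jig_corner between -0.0316 and -0.028 m and z of spacer in the frame of jig_corner between 0.018 and 0.022 m and (angle between the x axis of spacer and the x axis of jig_corner, either way round below 0.045 rad or angle between the x axis of spacer and the y axis of jig_corner, either way round below 0.045 rad) and x of panel in the frame of jig_corner between -0.0316 and -0.028 m and y of panel in the frame of jig_corner between -0.0316 and -0.028 m and z of panel in the frame of jig_corner between 0.03 and 0.034 m and (angle between the x axis of panel and the x axis of jig_corner, either way round below 0.045 rad or angle between the x axis of panel and the y axis of jig_corner, either way round below 0.045 rad) and contact force between the fingers and panel below 0.1 N and linear speed of panel below 0.01 m/s), for 0.2 s.
4. The stack is pressed down on the panel with 8 to 30 N, without a break for half a second (contact force between panel and spacer between 8 and 30 N), for 0.5 s.
At the end, for the whole second after the job is handed in: Block on the pocket floor, spacer on it and panel (mosaic up) on top; each lies flat (within 2 mm in height and 2.5 degrees), at most 1.5 mm from both tall fences and square to them within 2.5 degrees; all three let go and at rest (all of step 3 and contact force between the fingers and body_block below 0.1 N and linear speed of each of body_block, spacer below 0.01 m/s and contact force between the fingers and spacer below 0.1 N); the robot touches nothing.
It fails at once if The panel is pressed against the spacer, the block or the jig with more than 35 N (also by dropping it) (contact force between panel and spacer above 35 N or contact force between panel and body_block above 35 N or contact force between panel and jig above 35 N).
It fails at once if A bystander is moved by more than 25 mm (distance of any of mesh_disc, glass_dish, grout_tub, nippers, stone_a, stone_b, glass_tile from where it was at the start of the episode above 0.025 m).
It also fails if it takes over 72 s, if anything falls off the work surface, if the arm or the gripper's body presses on something with over 40 N, if the wrist force passes 120 N, or if a joint passes its speed limit or range.

ROBOT

A 6-joint arm with a two-finger parallel gripper is mounted at the origin on the work surface. World frame = base frame: x ahead of the robot, y to its left, z up, the work surface at z = 0. Lengths are in m, angles in rad, forces in N, time in s.
With the tool pointing down it reaches from about 0.25 to 0.725 m from the base axis. Payload 4 kg.
Tool frame: the origin (TCP) lies midway between the tips of the shut fingers; the grasp point (between the pads) lies 19 mm behind it; z points along the fingers, y is the line along which they close (so a half turn about z gives the same grasp; the last joint's range is limited). The gripper opens to 85 mm and grips with 20 to 120 N. Pads are 22 mm wide; open, the fingers measure 114 mm over their backs; the gripper's body (76 mm by 85 mm) begins 54 mm behind the grasp point. The pads swing forward as they close: fully open they stand 13 mm farther back than shut.
Start: joints at [-1.288, 0.241, 0.005, 1.335, 0, 1.571], TCP at [0.14, -0.48, 0.211] pointing down, gripper open.
Joint ranges: [-2.72, 2.72], [-1.05, 1.87], [-1.09, 1.28], [-1.99, 2.15], [-1.42, 1.44], [-3.14, 3.14]. Speed limits (rad/s): [2.79, 2.79, 3.14, 3.14, 3.14, 3.14].

INTERFACE

Orientations are given as a unit quaternion [x, y, z, w].
In Python, from workcell import monitor, vision, job gives the robot as it stands.
- The arm moves only by the tool move_arm, never from a script. Its argument "moves" is a list that holds one entry, the list of rows, each a list of 5 numbers: the shift along the world's x, y, z in m, then the turn about the world's z in degrees, then the opening in per cent of the stroke, from 0 (shut) to 100 (fully open). In form: [[[x, y, z, turn, gripper], ...]]. A call has 1 to 5 rows; each row is the pose to reach, as a shift and turn from the pose commanded when the call began; what a row does not reach only later rows make up. A row lasts 1/8 s, in which the tool goes at most 62.5 mm and 10.7 degrees, less where a joint would pass 70% of its speed; a pose out of reach is approached as far as the arm can. A call with a gripper value outside its range is refused whole. The fingers move at their own pace and stop on an object; the grip force is fixed at half the most. Time passes only in rows, so rows that repeat a pose let the fingers close. It gives the time, the measured TCP pose, the force, the opening and the grip force at its end, in the units of the state.
- monitor.get_obs(): the state, without advancing time (a new reading comes with each control period).
- vision.camera(name): name is "side" or "top"; returns a dict with "color" (384x512x3 uint8, red, green, blue), "camera_matrix" (3x3 intrinsics, pixels), "eye" and "attitude" of the camera in the world. Camera axes: x right, y up, looking along -z (the intrinsics and any distortion apply to the point x, -y, -z); pixel columns grow to the right and rows downward; lengths in m; the calibration is good to about 2 mm. A picture is of the moment at which its call begins. There is no depth.
- job.job_done(): hands the job in; it is judged then, once.
The state is a dict: "clock": time; "joint_pos": joint angles; "joint_vel": joint speeds; "tau": joint torques, N m; "eef_pos": TCP position; "tool_rot": TCP orientation; "ft_force": force on the tool from outside, world axes, zero at the start; "ft_torque": the same for the moment, N m; "grip_width": finger opening in m; "grasp_force": force on a finger pad.
Only numpy, scipy, OpenCV 4.12 (cv2) and the standard library are available. Lean on these libraries where they do the work, as an engineer would, in place of code of your own. Each camera call takes 0.05 s, during which the arm holds its last target. There are 200 camera calls.

## Working session

There is one attempt and no reset: what is moved stays moved. The work goes in short steps, Python scripts to look and compute and a tool call to move; the robot and the scene stay as the last step left them, time stands still between calls to the robot, and variables do not carry over. Pictures are saved under pics/ and viewed, at most 10 in all, crops included, and the job is handed in when it is done.

Besides the shell and the picture viewer there is one more tool, called after ">>>" by a JSON object that holds its "fn" and its "kwargs". move_arm: Moves the arm, as the interface text tells. Its arguments: {"type":"object","properties":{"moves":{"type":"array","items":{"type":"array","items":{"type":"array","items":{"type":"number"}}}}},"required":["moves"]}

```bash
mkdir -p pics
cat > h.py <<'E'
import numpy as np, cv2
from scipy.spatial.transform import Rotation as R
from workcell import monitor, vision, job
def cam(n):
    c=vision.camera(n); return c
def rot(c):
    a=np.array(c["attitude"],float)
    return a if a.shape==(3,3) else R.from_quat(a).as_matrix()
def ray(c,px):
    K=np.array(c["camera_matrix"]); p=np.linalg.inv(K)@np.array([px[0],px[1],1.])
    return np.array(c["eye"]), rot(c)@np.array([p[0],-p[1],-p[2]])
def plane(c,px,z):
    e,d=ray(c,px); return (e+d*(z-e[2])/d[2])[:2]
def proj(c,P):
    q=rot(c).T@(np.array(P)-np.array(c["eye"])); v=np.array(c["camera_matrix"])@np.array([q[0],-q[1],-q[2]]); return v[:2]/v[2]
def save(c,f,crop=None,s=1):
    im=c["color"][:,:,::-1]
    if crop: im=im[crop[1]:crop[3],crop[0]:crop[2]]
    cv2.imwrite("pics/"+f,cv2.resize(im,None,fx=s,fy=s,interpolation=cv2.INTER_CUBIC))
E
python3 - <<'E'
from h import *
for n in("top","side"):
    c=cam(n); save(c,n+"0.png",s=1.5); np.save(n+"0.npy",c,allow_pickle=True)
    print({k:v for k,v in c.items() if k!="color"})
print(monitor.get_obs())
E
```

```text
{'camera_matrix': array([[350.03720563,   0.        , 249.92036524],
       [  0.        , 350.03720563, 192.95293966],
       [  0.        ,   0.        ,   1.        ]]), 'eye': array([0.49608836, 0.0469264 , 0.87362411]), 'attitude': array([-0.02781845,  0.01894124,  0.71606523, -0.6972216 ])}
{'camera_matrix': array([[498.90419141,   0.        , 257.41113554],
       [  0.        , 498.90419141, 187.26262228],
       [  0.        ,   0.        ,   1.        ]]), 'eye': array([ 0.2334267 , -0.70533302,  0.87147375]), 'attitude': array([ 0.38179036, -0.0729569 , -0.18306218,  0.90299593])}
{'clock': 0.1, 'joint_pos': array([-1.28803269e+00,  2.41335737e-01,  3.81290823e-03,  1.33520799e+00,
        9.86313454e-06,  1.57081757e+00]), 'joint_vel': array([ 6.85084541e-04, -3.64449056e-03,  2.77550842e-03,  1.21721207e-03,
        6.29516028e-04,  9.75303173e-05]), 'tau': array([-1.16770105e-03, -3.73138833e+01,  2.53009951e+01,  1.08919654e-02,
       -6.27227610e-05,  1.35245543e-05]), 'eef_pos': array([ 0.13933238, -0.47953741,  0.21018541]), 'tool_rot': array([ 9.90023262e-01,  1.40900693e-01, -1.31423707e-04, -9.58288650e-04]), 'ft_force': array([0.29743641, 0.03788228, 0.44913407]), 'ft_torque': array([-0.01776525, -0.0109431 , -0.03680484]), 'grasp_force': 0.0, 'grip_width': 0.0854589936784112}
```

View pics/top0.png

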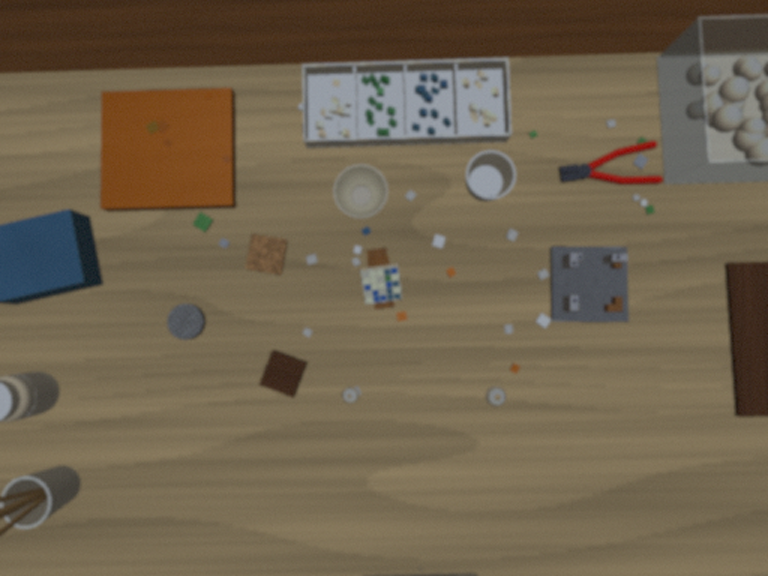

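View pics/side0.png

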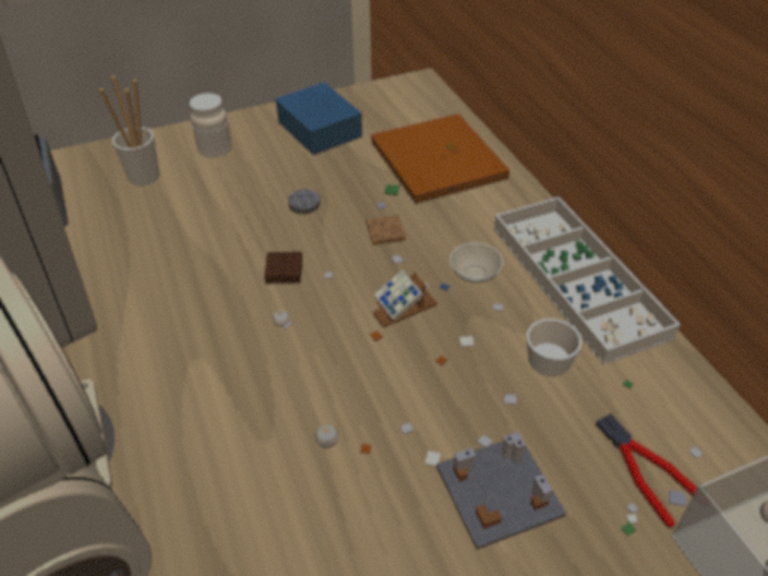

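Top view (768-px picture): dark block at (284,373), cork at (267,254), panel on easel at (381,285), jig at (590,284) with its aluminium corner up-left, grey disc at (186,322). In the side view they are at (284,267), (385,229), (400,295) and (500,490).

```bash
cat > m.py <<'E'
from h import *
def seg(c,seed,r,th,f=4):
    x0,y0=seed[0]-r,seed[1]-r
    im=cv2.GaussianBlur(c["color"],(0,0),0.6)[y0:y0+2*r,x0:x0+2*r]
    im=cv2.resize(im,None,fx=f,fy=f,interpolation=cv2.INTER_CUBIC)
    lab=cv2.cvtColor(im,cv2.COLOR_RGB2LAB).astype(float)
    border=np.median(np.concatenate([lab[:6].reshape(-1,3),lab[-6:].reshape(-1,3),lab[:,:6].reshape(-1,3),lab[:,-6:].reshape(-1,3)]),0)
    core=np.median(lab[r*f-8:r*f+8,r*f-8:r*f+8].reshape(-1,3),0)
    d=core-border; s=(lab-border)@d/(d@d)
    m=(s>th).astype(np.uint8)
    m=cv2.morphologyEx(m,cv2.MORPH_OPEN,np.ones((9,9))); 
    cs,_=cv2.findContours(m,cv2.RETR_EXTERNAL,cv2.CHAIN_APPROX_NONE)
    k=max(cs,key=cv2.contourArea)
    cv2.drawContours(im,[k],-1,(255,0,0),1)
    pts=(k[:,0,:]+0.5)/f-0.5+[x0,y0]
    return pts,im
def measure(c,seed,r,th,z):
    p,im=seg(c,seed,r,th)
    w=np.array([plane(c,q,z) for q in p]).astype(np.float32)*1000
    (cx,cy),(a,b),ang=cv2.minAreaRect(w)
    return np.round([cx,cy,a,b,ang],1),im
E
python3 - <<'E'
from m import *
T=np.load("top0.npy",allow_pickle=True).item();S=np.load("side0.npy",allow_pickle=True).item()
ims=[]
for n,c,s,r,th,z in [("block T",T,(189,249),22,.5,.01),("block S",S,(189,178),22,.5,.01),("spacer T",T,(178,170),22,.45,.006),("spacer S",S,(257,153),20,.45,.006),("jig T",T,(393,190),36,.5,.005),("jig S",S,(333,327),55,.5,.005),("disc",T,(124,214),20,.5,.007)]:
    v,im=measure(c,s,r,th,z); print(n,v); ims.append(cv2.resize(im,(190,190)))
ims.append(cv2.resize(T["color"][165:215,229:279],(190,190)))
ims.append(cv2.resize(S["color"][172:222,240:290],(190,190)))
ims.append(cv2.resize(T["color"][158:218,360:420],(190,190),interpolation=cv2.INTER_CUBIC))
ims+=[ims[-1]*0]*2
out=np.vstack([np.hstack(ims[i:i+4]) for i in (0,4,8)])
cv2.imwrite("pics/masks.png",np.clip(out[:,:,::-1]*1.4,0,255))
E
```

```text
block T [421.4 211.3  62.1  62.   67.9]
block S [422.2 212.5  79.4  61.9  69.6]
spacer T [617.9 236.1  74.6  63.4  77.9]
spacer S [619.3 239.   88.8  66.4  79.2]
jig T [ 553.9 -294.5  129.4  126.4   88. ]
jig S [ 555.2 -292.6  132.5  128.1   88.1]
disc [509.8 370.8  64.9  58.9  89.7][ WARN:0@1.666] global loadsave.cpp:1063 imwrite_ Unsupported depth image for selected encoder is fallbacked to CV_8U.
```

View pics/masks.png

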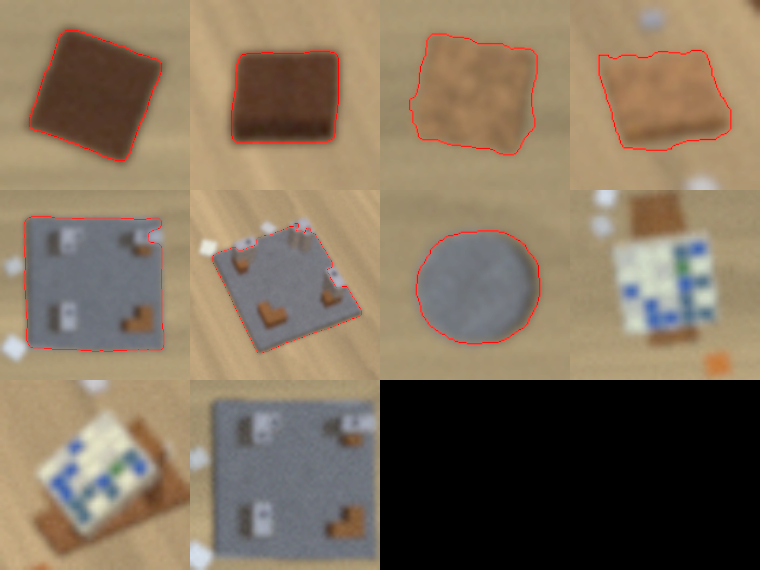

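The masks outline the block, jig and disc cleanly. The cork mask is a bit ragged at its left corner. The tall fences are on the image's upper and left sides (world +x and +y), and the panel's foot shows more brown at the image top, so the easel's +x is close to world +x.

Run:
```python
from m import *
T=np.load("top0.npy",allow_pickle=True).item();S=np.load("side0.npy",allow_pickle=True).item()
print("sp",[measure(T,(178,170),22,th,.006)[0] for th in(.55,.65)],[measure(S,(257,153),20,th,.006)[0] for th in(.6,)])
# robust edge angle of the spacer (top): line fits on the four sides
def sides(c,seed,r,th,z):
    p,_=seg(c,seed,r,th); w=np.array([plane(c,q,z) for q in p])*1000; v,_=measure(c,seed,r,th,z)
    (cx,cy,a,b,g)=v; cen=w.mean(0); out=[]
    t=np.degrees(np.arctan2(*(w-cen).T[::-1]))-g
    for k in range(4):
        q=w[np.abs((t-90*k+180)%360-180)<32].astype(np.float32)
        vx,vy,x,y=cv2.fitLine(q,cv2.DIST_HUBER,0,.01,.01).ravel(); out.append((np.degrees(np.arctan2(vy,vx))%90,x,y))
    o=np.array(out); return np.round(o[:,0],1),np.round([(o[0,1:]+o[2,1:]+o[1,1:]+o[3,1:])/4],1)
for n,a in(("block",(T,(189,249),22,.5,.01)),("spacer",(T,(178,170),22,.5,.006)),("jig",(T,(393,190),36,.5,.005)),("jigS",(S,(333,327),55,.5,.005))): print(n,*sides(*a))
# panel corners in the crops (TL TR BR BL)
q=np.array([[43,53],[133,45],[147,135],[55,142]])/3.8+[228.6,164.6]
P=[plane(T,a,z) for a,z in zip(q,(.0607,.0607,.0307,.0307))]; print("panelT",np.round(P,4),plane(T,q.mean(0),.0457))
d=(P[1]-P[0]+P[2]-P[3]); print("y dir",np.degrees(np.arctan2(d[1],d[0])),np.linalg.norm(d)/2)
q=np.array([[108,411-380],[160,465-380],[86,535-380],[38,473-380]])/3.8+[239.6,171.6]
print("panelS",[np.round(plane(S,a,z),4) for a,z in zip(q,(.0607,.0607,.0307,.0307))],plane(S,q.mean(0),.0457))
```

```text
sp [array([617.5, 235.6,  69. ,  62.7,  78.6]), array([617.5, 235.9,  67.3,  61.5,  78.9])] [array([618.5, 237. ,  80.7,  64.3,  79. ])]
block [68.2 67.4 67.4 68.1] [[421.6 211.1]]
spacer [77.5 79.7 83.7 77.5] [[618.1 236.9]]
jig [88.9 87.4 86.7 88.4] [[ 552.6 -292.7]]
jigS [ 3.8 87.8 87.1 81.9] [[ 556.2 -295.6]]
panelT [[0.5844 0.0789]
 [0.5878 0.0235]
 [0.5336 0.0154]
 [0.5307 0.0738]] [0.55958575 0.04796308]
y dir -86.84055358729768 0.056998463436513984
panelS [array([0.5818, 0.0783]), array([0.5917, 0.0224]), array([0.5388, 0.0126]), array([0.532 , 0.0729])] [0.56116246 0.04612928]
```

>>> {"fn": "move_arm", "kwargs": {"moves": [[[0.03,0.05,0.0,10,100],[0.06,0.1,0.0,20,100],[0.09,0.15,0,30,100],[0.12,0.2,0,40,100],[0.15,0.25,0,50,100]]]}}

```text
clock: 0.72
eef_pos: [0.2899, -0.2284, 0.2108]
tool_rot: [0.836, 0.548, 0.0, -0.0]
ft_force: [0.8, 0.3, 0.0]
grip_width: 0.0856
grasp_force: 0.0
```

>>> {"fn": "move_arm", "kwargs": {"moves": [[[0.02,0.058,0.0,1.3,100],[0.04,0.116,-0.02,1.3,100],[0.06,0.174,-0.04,1.3,100],[0.08,0.232,-0.06,1.3,100],[0.1,0.29,-0.08,1.3,100]]]}}

```text
clock: 1.35
eef_pos: [0.3872, 0.0545, 0.1329]
tool_rot: [0.831, 0.556, 0.0, 0.0]
ft_force: [1.7, -0.5, -0.2]
grip_width: 0.0853
grasp_force: 0.0
```

>>> {"fn": "move_arm", "kwargs": {"moves": [[[0.016,0.058,0.0,0,100],[0.026,0.116,-0.02,0,100],[0.0315,0.15,-0.04,0,100],[0.0315,0.151,-0.05,0,100],[0.0315,0.151,-0.05,0,100]]]}}

```text
clock: 1.98
eef_pos: [0.4171, 0.2027, 0.0824]
tool_rot: [0.831, 0.556, -0.002, -0.0]
ft_force: [-0.1, 0.6, 0.4]
grip_width: 0.0856
grasp_force: 0.0
```

Run:
```python
from h import *
t=cam("top");s=cam("side")
a=cv2.resize(t["color"][200:300,140:240],(400,400));b=cv2.resize(s["color"][120:220,140:240],(400,400))
cv2.imwrite("pics/b1.png",np.clip(np.hstack([a,b])[:,:,::-1]*1.4,0,255).astype(np.uint8)); o=monitor.get_obs(); print(o["joint_pos"],o["eef_pos"])
```

```text
[ 4.51071581e-01  2.72263217e-01 -3.05013034e-01  9.94000391e-01
 -2.58090241e-04  2.41587177e+00] [0.41833876 0.20254098 0.08372881]
```

View pics/b1.png

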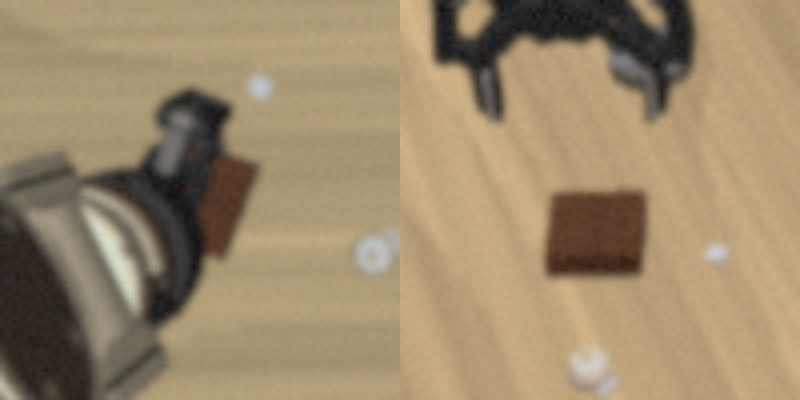

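The side half shows both open fingers straddling the block, which is undisturbed at about (597,232). The gripper is square to it and about 9 mm short in y.

>>> {"fn": "move_arm", "kwargs": {"moves": [[[0.003,0.009,-0.03,0,100],[0.003,0.009,-0.06,0,100],[0.003,0.009,-0.084,0,100],[0.003,0.009,-0.084,0,100]]]}}

```text
clock: 2.58
eef_pos: [0.4205, 0.2109, -0.0011]
tool_rot: [0.832, 0.555, -0.001, -0.0]
ft_force: [-0.9, 0.4, 1.3]
grip_width: 0.0854
grasp_force: 0.0
```

>>> {"fn": "move_arm", "kwargs": {"moves": [[[0,0,0,0,0],[0,0,0,0,0],[0,0,0,0,0],[0,0,0,0,0],[0,0,0,0,0]]]}}

```text
clock: 3.2
eef_pos: [0.4217, 0.2127, -0.0002]
tool_rot: [0.831, 0.556, 0.0, 0.0]
ft_force: [-0.2, -0.9, 1.5]
grip_width: 0.0003
grasp_force: 0.8
```

```bash
cat > look.py <<'E'
from h import *
import sys
# look.py name tx0 ty0 sx0 sy0 half
n,tx,ty,sx,sy,r=sys.argv[1],*map(int,sys.argv[2:])
t=cam("top");s=cam("side"); np.save("top1.npy",t,allow_pickle=True);np.save("side1.npy",s,allow_pickle=True)
a=[cv2.resize(c["color"][max(y-r,0):y+r,max(x-r,0):x+r],(400,400),interpolation=cv2.INTER_CUBIC) for c,x,y in((t,tx,ty),(s,sx,sy))]
cv2.imwrite("pics/"+n,np.clip(np.hstack(a)[:,:,::-1]*1.4,0,255).astype(np.uint8))
o=monitor.get_obs(); print(o["clock"],o["joint_pos"].round(3),o["eef_pos"].round(4),o["grip_width"])
E
python3 look.py b2.png 190 250 190 170 50
```

```text
3.3 [ 0.467  0.395 -0.391  0.785 -0.     2.431] [ 4.217e-01  2.127e-01 -2.000e-04] -4.29689595314619e-05
```

View pics/b2.png

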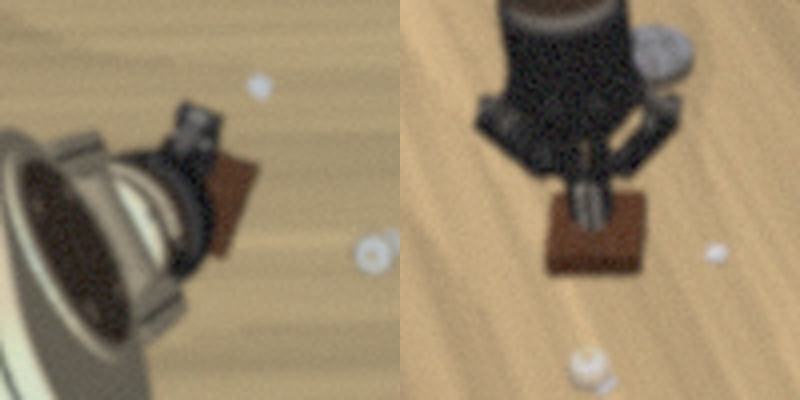

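The fingers are shut and appear to rest on top of the block, tips at about (590,225), with the block unmoved. I'll compare where the tip is seen with where the TCP is reported.

Run:
```python
from h import *
T=np.load("top1.npy",allow_pickle=True).item();S=np.load("side1.npy",allow_pickle=True).item()
for z in (0,.01,.02,.03,.04): print(z,proj(S,[.4217,.2127,z]).round(1))
print("block centre top",proj(S,[.4215,.2113,.02]).round(1), "tip seen ~",(187.5,176))
print(monitor.get_obs())
c=S["color"][165:200,175:200]; cv2.imwrite("pics/tip.png",cv2.resize(np.clip(S["color"][155:195,170:210,::-1]*1.5,0,255).astype(np.uint8),(600,600),interpolation=cv2.INTER_CUBIC))
```

```text
0 [188.9 180.8]
0.01 [188.5 177.9]
0.02 [188.1 175. ]
0.03 [187.7 172.1]
0.04 [187.3 169.1]
block centre top [188.2 175.4] tip seen ~ (187.5, 176)
{'clock': 3.3, 'joint_pos': array([ 4.67233335e-01,  3.94709985e-01, -3.90664003e-01,  7.84932491e-01,
       -1.17284348e-06,  2.43052706e+00]), 'joint_vel': array([-0.00125785, -0.00086962, -0.00034671,  0.00043723,  0.00036015,
       -0.00016585]), 'tau': array([-5.46510494e-02, -3.66537917e+01,  1.80891681e+01, -1.61192296e-01,
       -3.50686500e-02, -7.31818291e-04]), 'eef_pos': array([ 4.21702293e-01,  2.12744260e-01, -2.28623072e-04]), 'tool_rot': array([8.31413557e-01, 5.55654062e-01, 2.43034209e-04, 3.03682769e-05]), 'ft_force': array([-0.37878726, -0.10899856,  2.73002815]), 'ft_torque': array([ 0.02922451,  0.09129919, -0.01965666]), 'grasp_force': 1.4754115417599678, 'grip_width': -4.29689595314619e-05}
```

View pics/tip.png

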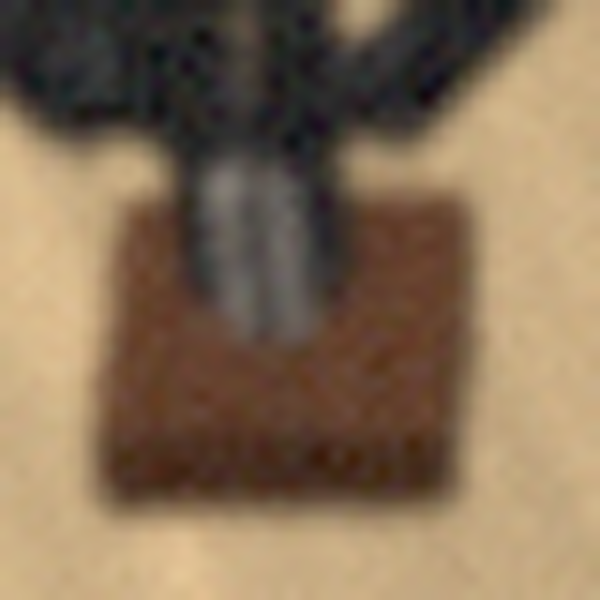

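The tip is seen at about (188,177.7), roughly 10–20 mm higher than the reported TCP, so the tips lie on the block's top. I'll find the offset by touching the block gently.

>>> {"fn": "move_arm", "kwargs": {"moves": [[[0,0,0.006,0,0],[0,0,0.006,0,0],[0,0,0.006,0,0]]]}}

```text
clock: 3.68
eef_pos: [0.4215, 0.2125, 0.0055]
tool_rot: [0.831, 0.556, -0.0, 0.0]
ft_force: [0.1, -0.3, 0.5]
grip_width: -0.0001
grasp_force: 0.0
```

>>> {"fn": "move_arm", "kwargs": {"moves": [[[0,0,-0.004,0,0],[0,0,-0.004,0,0]]]}}

```text
clock: 3.92
eef_pos: [0.421, 0.2123, 0.001]
tool_rot: [0.831, 0.556, -0.001, -0.0]
ft_force: [-0.6, 1.0, 0.5]
grip_width: -0.0001
grasp_force: 0.0
```

>>> {"fn": "move_arm", "kwargs": {"moves": [[[0,0,-0.003,0,0],[0,0,-0.003,0,0]]]}}

```text
clock: 4.18
eef_pos: [0.4215, 0.2126, -0.0003]
tool_rot: [0.831, 0.556, 0.0, 0.0]
ft_force: [-3.6, -1.7, 10.8]
grip_width: 0.0005
grasp_force: 5.9
```

>>> {"fn": "move_arm", "kwargs": {"moves": [[[0,0,-0.002,0,0],[0,0,-0.002,0,0]]]}}

```text
clock: 4.42
eef_pos: [0.4216, 0.2126, -0.0004]
tool_rot: [0.831, 0.556, 0.001, 0.0]
ft_force: [-8.7, -3.5, 28.3]
grip_width: -0.0
grasp_force: 14.1
```

The tips touch the 20 mm block top at reported z = 0, so the real shut tips sit 20 mm above the reported TCP. From here on I'll command z 20 mm lower.

>>> {"fn": "move_arm", "kwargs": {"moves": [[[0,-0.001,0.03,0,100],[0,-0.001,0.03,0,100],[0,-0.001,0.03,0,100],[0,-0.001,0.03,0,100],[0,-0.001,0.03,0,100]]]}}

```text
clock: 5.05
eef_pos: [0.4209, 0.2113, 0.0256]
tool_rot: [0.831, 0.556, -0.001, -0.0]
ft_force: [1.3, 0.2, -0.4]
grip_width: 0.0849
grasp_force: 0.0
```

>>> {"fn": "move_arm", "kwargs": {"moves": [[[0,0,-0.025,0,100],[0,0,-0.04,0,100],[0,0,-0.047,0,100],[0,0,-0.047,0,100]]]}}

```text
clock: 5.55
eef_pos: [0.421, 0.2114, -0.021]
tool_rot: [0.831, 0.556, -0.001, -0.0]
ft_force: [0.1, 0.7, -0.6]
grip_width: 0.0855
grasp_force: 0.0
```

>>> {"fn": "move_arm", "kwargs": {"moves": [[[0,0,0,0,0],[0,0,0,0,0],[0,0,0,0,0],[0,0,0,0,0],[0,0,0,0,0]]]}}

```text
clock: 6.18
eef_pos: [0.4224, 0.212, -0.0194]
tool_rot: [0.831, 0.556, 0.001, 0.0]
ft_force: [-0.7, -0.6, 6.3]
grip_width: 0.0584
grasp_force: 65.3
```

>>> {"fn": "move_arm", "kwargs": {"moves": [[[0,0,0.05,0,0],[0,0,0.11,0,0],[0.015,-0.055,0.12,5,0],[0.03,-0.113,0.12,10,0],[0.045,-0.17,0.12,15,0]]]}}

```text
clock: 6.8
eef_pos: [0.4669, 0.0402, 0.1]
tool_rot: [0.751, 0.661, 0.001, 0.0]
ft_force: [1.1, 0.1, -1.0]
grip_width: 0.0588
grasp_force: 64.9
```

>>> {"fn": "move_arm", "kwargs": {"moves": [[[0.015,-0.057,0,3,0],[0.03,-0.114,0,5.3,0],[0.045,-0.172,0,5.3,0],[0.06,-0.23,0,5.3,0],[0.075,-0.288,0,5.3,0]]]}}

```text
clock: 7.42
eef_pos: [0.5416, -0.2483, 0.0994]
tool_rot: [0.721, 0.693, 0.0, -0.0]
ft_force: [0.8, 0.4, -0.9]
grip_width: 0.0583
grasp_force: 64.9
```

>>> {"fn": "move_arm", "kwargs": {"moves": [[[0.012,-0.047,0,0,0],[0.012,-0.047,0,0,0],[0.012,-0.047,0,0,0]]]}}

```text
clock: 7.8
eef_pos: [0.5527, -0.2929, 0.0988]
tool_rot: [0.721, 0.693, -0.0, -0.001]
ft_force: [-0.8, -1.2, -1.0]
grip_width: 0.0588
grasp_force: 64.9
```

>>> {"fn": "move_arm", "kwargs": {"moves": [[[0.001,0,-0.05,0,0],[0.001,0,-0.086,0,0],[0.001,0,-0.086,0,0]]]}}

```text
clock: 8.18
eef_pos: [0.5519, -0.291, 0.0107]
tool_rot: [0.72, 0.694, -0.001, -0.003]
ft_force: [0.3, -0.6, -0.6]
grip_width: 0.0588
grasp_force: 64.9
```

```bash
python3 look.py j1.png 393 190 335 325 45
```

```text
8.275 [-4.850e-01  6.290e-01  7.400e-02  1.015e+00  1.000e-03  1.122e+00] [ 0.5548 -0.2922  0.0145] 0.058529100517081135
```

View pics/j1.png

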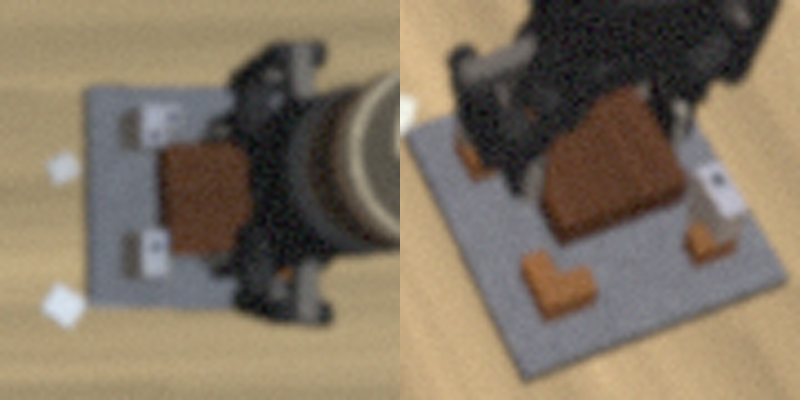

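The block hovers square over the pocket. In the top half its left edge, at (163,200), is just right of the white fence posts. In the side half it is clear of the wooden corner stop at (555,285).

>>> {"fn": "move_arm", "kwargs": {"moves": [[[0,-0.001,-0.01,0,0],[0,-0.001,-0.018,0,0],[0,-0.001,-0.018,0,0]]]}}

```text
clock: 8.65
eef_pos: [0.5539, -0.294, -0.0051]
tool_rot: [0.721, 0.693, -0.0, -0.001]
ft_force: [1.0, 0.5, -1.3]
grip_width: 0.0583
grasp_force: 64.9
```

>>> {"fn": "move_arm", "kwargs": {"moves": [[[0,0,-0.003,0,0],[0,0,-0.003,0,0]]]}}

```text
clock: 8.9
eef_pos: [0.5544, -0.2944, -0.0076]
tool_rot: [0.721, 0.693, -0.0, -0.0]
ft_force: [0.1, 0.3, -0.4]
grip_width: 0.0584
grasp_force: 64.9
```

>>> {"fn": "move_arm", "kwargs": {"moves": [[[0.002,0,0,0,0],[0.003,0,0,0,0],[0.003,0,0,0,0]]]}}

```text
clock: 9.28
eef_pos: [0.5577, -0.2945, -0.0074]
tool_rot: [0.72, 0.693, 0.0, 0.0]
ft_force: [-0.1, 0.4, -0.3]
grip_width: 0.0586
grasp_force: 64.9
```

>>> {"fn": "move_arm", "kwargs": {"moves": [[[0.001,0,0,0,0],[0.001,0,0,0,0]]]}}

```text
clock: 9.52
eef_pos: [0.5586, -0.2944, -0.0075]
tool_rot: [0.721, 0.693, 0.0, 0.0]
ft_force: [0.1, 0.3, -0.8]
grip_width: 0.0584
grasp_force: 64.9
```

>>> {"fn": "move_arm", "kwargs": {"moves": [[[0,0.003,0,0,0],[0,0.003,0,0,0]]]}}

```text
clock: 9.78
eef_pos: [0.5585, -0.2913, -0.0074]
tool_rot: [0.72, 0.694, -0.0, 0.0]
ft_force: [-0.1, 0.5, -0.6]
grip_width: 0.0586
grasp_force: 64.9
```

>>> {"fn": "move_arm", "kwargs": {"moves": [[[0.001,0.001,0,0,0],[0.001,0.001,0,0,0]]]}}

```text
clock: 10.02
eef_pos: [0.559, -0.2912, -0.0075]
tool_rot: [0.721, 0.693, -0.001, 0.0]
ft_force: [-1.8, -3.6, -0.8]
grip_width: 0.0586
grasp_force: 64.9
```

>>> {"fn": "move_arm", "kwargs": {"moves": [[[0.001,0.001,0,0,0],[0.001,0.001,0,0,0]]]}}

```text
clock: 10.28
eef_pos: [0.559, -0.2912, -0.0075]
tool_rot: [0.721, 0.693, -0.002, 0.0]
ft_force: [-4.0, -5.8, -0.8]
grip_width: 0.0586
grasp_force: 65.0
```

>>> {"fn": "move_arm", "kwargs": {"moves": [[[0.001,0.001,0,0,0],[0.001,0.001,0,0,0]]]}}

```text
clock: 10.52
eef_pos: [0.559, -0.2912, -0.0075]
tool_rot: [0.722, 0.692, -0.003, 0.0]
ft_force: [-6.5, -8.8, 1.1]
grip_width: 0.0584
grasp_force: 65.0
```

>>> {"fn": "move_arm", "kwargs": {"moves": [[[0,0,-0.003,0,0],[0,0,-0.004,0,0],[0,0,-0.004,0,0]]]}}

```text
clock: 10.9
eef_pos: [0.5592, -0.2912, -0.0094]
tool_rot: [0.722, 0.692, -0.003, 0.001]
ft_force: [-10.6, -5.4, 11.1]
grip_width: 0.0586
grasp_force: 66.2
```

>>> {"fn": "move_arm", "kwargs": {"moves": [[[-0.001,-0.001,0.001,0,100],[-0.001,-0.001,0.001,0,100],[-0.001,-0.001,0.001,0,100],[-0.001,-0.001,0.001,0,100]]]}}

```text
clock: 11.4
eef_pos: [0.5607, -0.289, -0.0107]
tool_rot: [0.72, 0.694, 0.0, -0.0]
ft_force: [0.5, 0.4, 0.1]
grip_width: 0.0854
grasp_force: 0.0
```

>>> {"fn": "move_arm", "kwargs": {"moves": [[[0,0,0.05,0,100],[0,0,0.11,0,100],[0,0.06,0.12,0,100],[0,0.12,0.12,0,100],[0,0.18,0.12,0,100]]]}}

```text
clock: 12.02
eef_pos: [0.5607, -0.1077, 0.1099]
tool_rot: [0.721, 0.693, 0.001, 0.0]
ft_force: [0.9, -0.6, -0.3]
grip_width: 0.0854
grasp_force: 0.0
```

```bash
python3 look.py j2.png 393 190 335 325 32
```

```text
12.125 [-0.184  0.439  0.018  1.151  0.002  1.417] [ 0.5602 -0.1034  0.1096] 0.08551600141382948
```

View pics/j2.png

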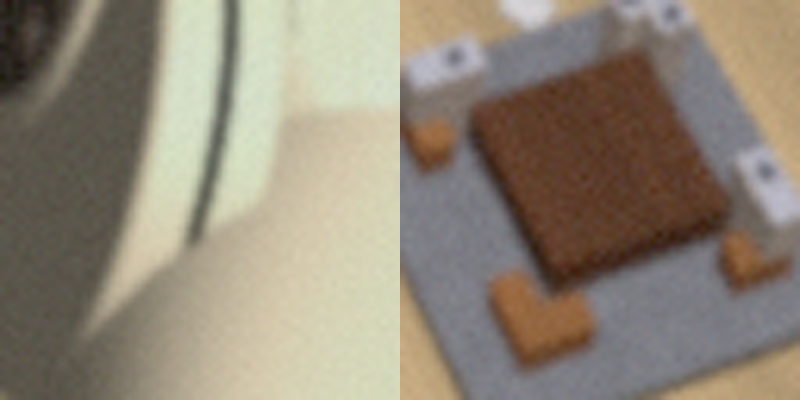

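The block lies flat and square in the pocket, top face centre at about (600,165) in the side half. It is close to the white fence posts, with its free gap on the wooden-stop side. Next is the spacer.

>>> {"fn": "move_arm", "kwargs": {"moves": [[[0.01,0.06,0.0,-5,100],[0.02,0.12,0.0,-9.1,100],[0.03,0.18,0.0,-9.1,100],[0.04,0.24,0.0,-9.1,100],[0.05,0.3,-0.02,-9.1,100]]]}}

```text
clock: 12.75
eef_pos: [0.6123, 0.1913, 0.0917]
tool_rot: [0.773, 0.634, 0.002, 0.001]
ft_force: [1.2, -1.3, 0.6]
grip_width: 0.0853
grasp_force: 0.0
```

>>> {"fn": "move_arm", "kwargs": {"moves": [[[0.008,0.04,-0.04,0,100],[0.008,0.04,-0.045,0,100],[0.008,0.04,-0.045,0,100]]]}}

```text
clock: 13.12
eef_pos: [0.6178, 0.2284, 0.0441]
tool_rot: [0.773, 0.634, -0.001, -0.0]
ft_force: [0.3, 0.4, 0.4]
grip_width: 0.0854
grasp_force: 0.0
```

```bash
python3 look.py s1.png 178 170 257 145 32
```

```text
13.225 [ 0.353  0.658  0.218  1.129 -0.     2.123] [0.6192 0.2279 0.0462] 0.0854233726389034
```

>>> {"fn": "move_arm", "kwargs": {"moves": [[[-0.001,0.0085,-0.03,0,100],[-0.001,0.0085,-0.055,0,100],[-0.001,0.0085,-0.0635,0,100],[-0.001,0.0085,-0.0635,0,100]]]}}

```text
clock: 13.72
eef_pos: [0.6178, 0.2367, -0.0177]
tool_rot: [0.774, 0.634, 0.0, 0.0]
ft_force: [0.4, -0.0, 0.2]
grip_width: 0.0856
grasp_force: 0.0
```

>>> {"fn": "move_arm", "kwargs": {"moves": [[[0,0,0,0,0],[0,0,0,0,0],[0,0,0,0,0],[0,0,0,0,0]]]}}

```text
clock: 14.22
eef_pos: [0.619, 0.2381, -0.016]
tool_rot: [0.773, 0.634, 0.002, 0.001]
ft_force: [-0.8, -1.8, 6.6]
grip_width: 0.0573
grasp_force: 64.0
```

>>> {"fn": "move_arm", "kwargs": {"moves": [[[0,0,0.05,0,0],[0,0,0.11,0,0],[-0.007,-0.055,0.12,5,0],[-0.014,-0.113,0.12,9,0],[-0.021,-0.17,0.12,9,0]]]}}

```text
clock: 14.85
eef_pos: [0.5964, 0.0663, 0.1026]
tool_rot: [0.721, 0.693, 0.001, 0.001]
ft_force: [1.0, -0.5, -0.6]
grip_width: 0.0572
grasp_force: 63.8
```

>>> {"fn": "move_arm", "kwargs": {"moves": [[[-0.007,-0.057,0,0,0],[-0.014,-0.114,0,0,0],[-0.021,-0.172,0,0,0],[-0.028,-0.23,0,0,0],[-0.035,-0.288,0,0,0]]]}}

```text
clock: 15.48
eef_pos: [0.5611, -0.2222, 0.1022]
tool_rot: [0.721, 0.693, 0.0, 0.001]
ft_force: [1.5, -0.9, -0.2]
grip_width: 0.0572
grasp_force: 63.8
```

>>> {"fn": "move_arm", "kwargs": {"moves": [[[-0.008,-0.057,-0.03,0,0],[-0.008,-0.077,-0.05,0,0],[-0.008,-0.077,-0.05,0,0],[-0.008,-0.077,-0.05,0,0]]]}}

```text
clock: 15.98
eef_pos: [0.5538, -0.2961, 0.0519]
tool_rot: [0.721, 0.693, 0.0, -0.0]
ft_force: [0.7, 0.2, -0.1]
grip_width: 0.057
grasp_force: 63.9
```

>>> {"fn": "move_arm", "kwargs": {"moves": [[[0,0,-0.02,0,0],[0,0,-0.03,0,0],[0,0,-0.034,0,0],[0,0,-0.034,0,0]]]}}

```text
clock: 16.48
eef_pos: [0.5536, -0.2968, 0.0178]
tool_rot: [0.721, 0.693, 0.0, 0.0]
ft_force: [-0.2, 0.2, -0.8]
grip_width: 0.0572
grasp_force: 63.9
```

>>> {"fn": "move_arm", "kwargs": {"moves": [[[0,0,-0.002,0,0],[0,0,-0.002,0,0]]]}}

```text
clock: 16.73
eef_pos: [0.5534, -0.2975, 0.0158]
tool_rot: [0.721, 0.693, 0.0, 0.0]
ft_force: [-0.4, 0.4, -0.6]
grip_width: 0.0571
grasp_force: 63.9
```

>>> {"fn": "move_arm", "kwargs": {"moves": [[[0,0,-0.0015,0,0],[0,0,-0.0015,0,0]]]}}

```text
clock: 16.98
eef_pos: [0.5533, -0.2975, 0.0141]
tool_rot: [0.721, 0.693, 0.0, 0.0]
ft_force: [0.8, 0.1, 0.2]
grip_width: 0.0568
grasp_force: 63.9
```

>>> {"fn": "move_arm", "kwargs": {"moves": [[[0.002,0.002,0,0,0],[0.004,0.004,0,0,0],[0.004,0.004,0,0,0]]]}}

```text
clock: 17.35
eef_pos: [0.5576, -0.2931, 0.014]
tool_rot: [0.721, 0.693, 0.0, 0.0]
ft_force: [0.3, 0.4, -0.0]
grip_width: 0.0569
grasp_force: 64.0
```

>>> {"fn": "move_arm", "kwargs": {"moves": [[[0.001,0.001,0,0,0],[0.0015,0.0015,0,0,0],[0.0015,0.0015,0,0,0]]]}}

```text
clock: 17.73
eef_pos: [0.5588, -0.2919, 0.0141]
tool_rot: [0.721, 0.693, 0.0, 0.0]
ft_force: [-0.7, -0.6, 1.1]
grip_width: 0.0573
grasp_force: 64.1
```

>>> {"fn": "move_arm", "kwargs": {"moves": [[[0.001,0.001,0,0,0],[0.001,0.001,0,0,0]]]}}

```text
clock: 17.98
eef_pos: [0.5591, -0.2917, 0.0141]
tool_rot: [0.721, 0.693, -0.001, 0.0]
ft_force: [-2.7, -3.6, 3.0]
grip_width: 0.0572
grasp_force: 64.3
```

Both fences are touched, as with the block. I'll push a little more, seat it, and release.

>>> {"fn": "move_arm", "kwargs": {"moves": [[[0.0015,0.0015,0,0,0],[0.0015,0.0015,-0.001,0,0],[0.0015,0.0015,-0.001,0,0]]]}}

```text
clock: 18.35
eef_pos: [0.5592, -0.2917, 0.0141]
tool_rot: [0.722, 0.692, -0.003, 0.0]
ft_force: [-9.0, -5.6, 7.8]
grip_width: 0.0572
grasp_force: 65.1
```

>>> {"fn": "move_arm", "kwargs": {"moves": [[[-0.001,-0.001,0,0,100],[-0.001,-0.001,0,0,100],[-0.001,-0.001,0,0,100],[-0.001,-0.001,0,0,100]]]}}

```text
clock: 18.85
eef_pos: [0.5605, -0.2899, 0.0128]
tool_rot: [0.721, 0.693, 0.0, -0.0]
ft_force: [-0.4, -0.5, -0.5]
grip_width: 0.0855
grasp_force: 0.0
```

>>> {"fn": "move_arm", "kwargs": {"moves": [[[0,0,0.05,0,100],[-0.01,0.03,0.1,10,100],[-0.01,0.09,0.1,20,100],[-0.01,0.15,0.1,30,100],[-0.01,0.2,0.1,40,100]]]}}

```text
clock: 19.48
eef_pos: [0.5502, -0.0881, 0.1134]
tool_rot: [0.438, 0.899, 0.0, 0.0]
ft_force: [0.4, 0.8, 0.2]
grip_width: 0.0852
grasp_force: 0.0
```

>>> {"fn": "move_arm", "kwargs": {"moves": [[[0,0.05,0,10,100],[0,0.09,0,20,100],[0,0.13,0,30,100],[0,0.13,0,40,100],[0,0.13,0,50,100]]]}}

```text
clock: 20.1
eef_pos: [0.5502, 0.0408, 0.113]
tool_rot: [0.016, 1.0, 0.0, 0.0]
ft_force: [0.1, -0.6, 0.6]
grip_width: 0.0855
grasp_force: 0.0
```

```bash
python3 look.py j3.png 393 190 335 325 32
```

```text
20.2 [ 0.073  0.402 -0.03   1.139  0.     0.112] [0.5502 0.0402 0.113 ] 0.08521935737363229
```

View pics/j3.png

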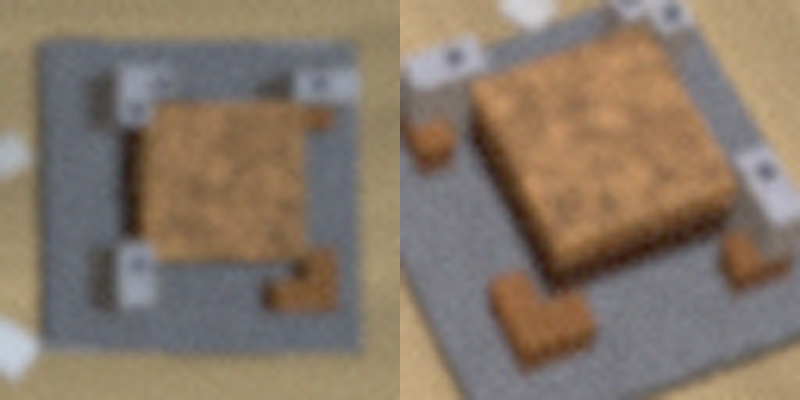

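The spacer lies flat and square on the block against the white fences. In the top half it spans x 145–305, with its left and upper edges at the fence posts. Now the panel.

>>> {"fn": "move_arm", "kwargs": {"moves": [[[0.013,0.007,-0.02,8,100],[0.013,0.007,-0.05,8,100],[0.013,0.007,-0.08,8,100],[0.013,0.007,-0.0975,8,100],[0.013,0.007,-0.0975,8,100]]]}}

```text
clock: 20.82
eef_pos: [0.5617, 0.0464, 0.0139]
tool_rot: [-0.048, 0.999, 0.0, -0.002]
ft_force: [-0.9, -0.0, 0.2]
grip_width: 0.0855
grasp_force: 0.0
```

>>> {"fn": "move_arm", "kwargs": {"moves": [[[0,0,0,0,0],[0,0,0,0,0],[0,0,0,0,0],[0,0,0,0,0]]]}}

```text
clock: 21.32
eef_pos: [0.5646, 0.0469, 0.0174]
tool_rot: [-0.05, 0.999, 0.0, 0.002]
ft_force: [-1.5, 0.1, 5.7]
grip_width: 0.058
grasp_force: 64.6
```

>>> {"fn": "move_arm", "kwargs": {"moves": [[[0,0,0.04,0,0],[0,0,0.09,0,0],[-0.05,-0.032,0.09,0,0],[-0.1,-0.064,0.09,0,0],[-0.15,-0.096,0.08,0,0]]]}}

```text
clock: 21.95
eef_pos: [0.4129, -0.0503, 0.0965]
tool_rot: [-0.05, 0.999, -0.001, 0.002]
ft_force: [1.1, -0.5, -0.9]
grip_width: 0.0579
grasp_force: 64.7
```

>>> {"fn": "move_arm", "kwargs": {"moves": [[[-0.025,-0.016,-0.03,0,0],[-0.025,-0.016,-0.06,0,0],[-0.025,-0.016,-0.06,0,0]]]}}

```text
clock: 22.32
eef_pos: [0.3862, -0.0653, 0.0346]
tool_rot: [-0.049, 0.999, 0.0, -0.002]
ft_force: [0.3, -0.1, -0.9]
grip_width: 0.0576
grasp_force: 64.7
```

```bash
python3 look.py p1.png 300 235 270 235 40
```

```text
22.425 [-0.167  0.21  -0.542  0.817 -0.    -0.266] [ 0.3891 -0.0654  0.0363] 0.058155072393483366
```

View pics/p1.png

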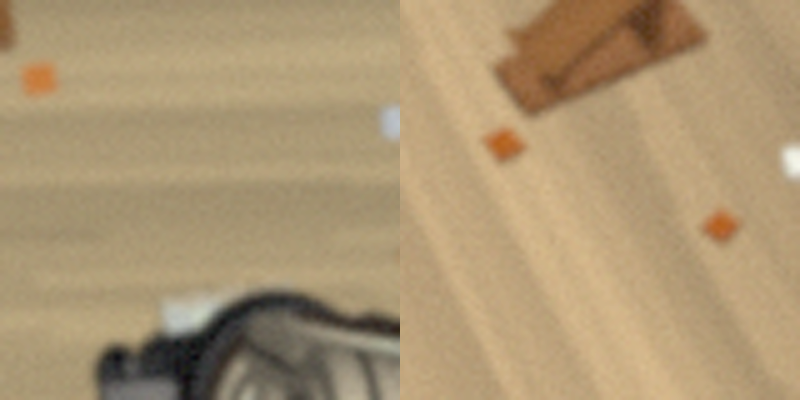

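The panel is in the gripper, white corner visible at (190,313), and the easel is empty. No pictures left, so I'll go by force and masks now. I'll press the panel flat on the bare bench.

>>> {"fn": "move_arm", "kwargs": {"moves": [[[0,0,-0.02,0,0],[0,0,-0.035,0,0],[0,0,-0.035,0,0]]]}}

```text
clock: 22.8
eef_pos: [0.3889, -0.0652, 0.0009]
tool_rot: [-0.05, 0.999, -0.0, 0.0]
ft_force: [0.3, 0.7, -1.0]
grip_width: 0.0577
grasp_force: 64.7
```

>>> {"fn": "move_arm", "kwargs": {"moves": [[[0,0,-0.005,0,0],[0,0,-0.005,0,0]]]}}

```text
clock: 23.05
eef_pos: [0.3889, -0.0654, -0.004]
tool_rot: [-0.05, 0.999, -0.0, 0.0]
ft_force: [0.1, -0.1, -0.8]
grip_width: 0.0579
grasp_force: 64.7
```

>>> {"fn": "move_arm", "kwargs": {"moves": [[[0,0,-0.003,0,0],[0,0,-0.003,0,0]]]}}

```text
clock: 23.3
eef_pos: [0.3901, -0.0654, -0.0062]
tool_rot: [-0.05, 0.999, -0.0, 0.002]
ft_force: [-1.5, 0.8, 9.5]
grip_width: 0.0578
grasp_force: 65.9
```

>>> {"fn": "move_arm", "kwargs": {"moves": [[[0,0,-0.003,0,0],[0,0,-0.003,0,0]]]}}

```text
clock: 23.55
eef_pos: [0.3919, -0.0653, -0.0083]
tool_rot: [-0.05, 0.999, 0.0, 0.003]
ft_force: [1.1, 2.7, 14.8]
grip_width: 0.0579
grasp_force: 68.4
```

>>> {"fn": "move_arm", "kwargs": {"moves": [[[0,0,-0.003,0,0],[0,0,-0.003,0,0]]]}}

```text
clock: 23.8
eef_pos: [0.3939, -0.0651, -0.0106]
tool_rot: [-0.05, 0.999, 0.0, 0.005]
ft_force: [3.3, 3.7, 16.6]
grip_width: 0.058
grasp_force: 71.1
```

>>> {"fn": "move_arm", "kwargs": {"moves": [[[0,0,-0.003,0,0],[0,0,-0.003,0,0]]]}}

```text
clock: 24.05
eef_pos: [0.3956, -0.0649, -0.013]
tool_rot: [-0.05, 0.999, 0.0, 0.007]
ft_force: [4.8, 4.2, 17.9]
grip_width: 0.0578
grasp_force: 73.5
```

>>> {"fn": "move_arm", "kwargs": {"moves": [[[0,0,-0.003,0,0],[0,0,-0.003,0,0]]]}}

```text
clock: 24.3
eef_pos: [0.3971, -0.0648, -0.0155]
tool_rot: [-0.05, 0.999, 0.001, 0.008]
ft_force: [6.4, 5.7, 18.2]
grip_width: 0.0578
grasp_force: 75.5
```

>>> {"fn": "move_arm", "kwargs": {"moves": [[[0,0,-0.003,0,0],[0,0,-0.003,0,0]]]}}

```text
clock: 24.55
eef_pos: [0.3982, -0.0651, -0.0184]
tool_rot: [-0.05, 0.999, 0.0, 0.009]
ft_force: [8.5, 5.1, 17.0]
grip_width: 0.0579
grasp_force: 77.4
```

>>> {"fn": "move_arm", "kwargs": {"moves": [[[0.006,0,0.003,0,100],[0.006,0,0.003,0,100],[0.006,0,0.003,0,100],[0.006,0,0.003,0,100]]]}}

```text
clock: 25.05
eef_pos: [0.3933, -0.0653, -0.02]
tool_rot: [-0.05, 0.999, 0.0, -0.001]
ft_force: [0.4, 0.3, -0.6]
grip_width: 0.0854
grasp_force: 0.0
```

>>> {"fn": "move_arm", "kwargs": {"moves": [[[0,0,0.05,0,100],[0,0,0.11,0,100],[0,0.06,0.12,0,100],[0,0.12,0.12,0,100],[0,0.18,0.12,0,100]]]}}

```text
clock: 25.68
eef_pos: [0.3941, 0.1159, 0.1007]
tool_rot: [-0.049, 0.999, -0.0, 0.0]
ft_force: [1.0, 0.0, 0.0]
grip_width: 0.0853
grasp_force: 0.0
```

Run:
```python
from h import *
o=monitor.get_obs(); print(o["clock"],o["eef_pos"].round(4))
for n in("top","side"):
    c=cam(n); u=proj(c,[.40,-.065,.01]); r=26; x0,y0=(u-r).astype(int); f=4
    im=cv2.resize(c["color"][y0:y0+2*r,x0:x0+2*r],None,fx=f,fy=f,interpolation=cv2.INTER_CUBIC)
    lab=cv2.cvtColor(im,cv2.COLOR_RGB2LAB).astype(float); e=np.concatenate([lab[:8].reshape(-1,3),lab[-8:].reshape(-1,3)]); b=np.median(e,0); s=np.linalg.norm(lab-b,axis=2)
    for th in (18,24):
        m=cv2.morphologyEx((s>th).astype(np.uint8),cv2.MORPH_CLOSE,np.ones((13,13)));m=cv2.morphologyEx(m,cv2.MORPH_OPEN,np.ones((13,13)))
        k=max(cv2.findContours(m,0,1)[0],key=cv2.contourArea)[:,0]
        for z in(.005,.01):
            w=np.array([plane(c,(q+.5)/f-.5+[x0,y0],z) for q in k])*1000
            a=cv2.minAreaRect(w.astype(np.float32)); print(n,th,z,np.round([*a[0],*a[1],a[2]],1))
```

```text
25.675 [0.3941 0.1159 0.1007]
top 18 0.005 [390.2 -67.7  60.1  60.    4.8]
top 18 0.01 [390.8 -67.   59.7  59.6   4.8]
top 24 0.005 [390.1 -67.8  57.9  58.    5.6]
top 24 0.01 [390.7 -67.2  57.6  57.7   5.6]
side 18 0.005 [392.8 -65.1  60.8  67.4   4.3]
side 18 0.01 [391.9 -68.8  60.5  67.    4.3]
side 24 0.005 [393.5 -61.9  58.2  58.6   5.8]
side 24 0.01 [392.6 -65.6  57.9  58.2   5.8]
```

The panel lies flat, measured 60 × 60 mm at (391,−66.5) with yaw about 5°. I'll regrasp it squarely at its centre.

>>> {"fn": "move_arm", "kwargs": {"moves": [[[-0.003,-0.06,0,0,100],[-0.003,-0.12,0,-0.4,100],[-0.003,-0.18,-0.01,-0.4,100],[-0.003,-0.1825,-0.06,-0.4,100],[-0.003,-0.1825,-0.1,-0.4,100]]]}}

```text
clock: 26.4
eef_pos: [0.3902, -0.0699, -0.0009]
tool_rot: [-0.044, 0.999, -0.0, -0.0]
ft_force: [-0.2, 1.4, -0.2]
grip_width: 0.0852
grasp_force: 0.0
```

>>> {"fn": "move_arm", "kwargs": {"moves": [[[0,0,-0.018,0,100],[0,0,-0.018,0,100],[0,0,-0.018,0,100]]]}}

```text
clock: 26.78
eef_pos: [0.3915, -0.0683, -0.017]
tool_rot: [-0.046, 0.999, -0.0, 0.0]
ft_force: [-0.4, -0.5, -0.8]
grip_width: 0.0852
grasp_force: 0.0
```

>>> {"fn": "move_arm", "kwargs": {"moves": [[[0,0,0,0,0],[0,0,0,0,0],[0,0,0,0,0],[0,0,0,0,0]]]}}

```text
clock: 27.28
eef_pos: [0.3923, -0.0679, -0.0157]
tool_rot: [-0.046, 0.999, -0.0, 0.001]
ft_force: [-3.7, 1.4, 14.4]
grip_width: 0.0555
grasp_force: 60.5
```

>>> {"fn": "move_arm", "kwargs": {"moves": [[[0,0,0.04,0,0],[0,0,0.1,0,0],[0.033,-0.045,0.11,-4,0],[0.066,-0.09,0.11,-7.6,0],[0.1,-0.138,0.11,-7.6,0]]]}}

```text
clock: 27.9
eef_pos: [0.4926, -0.207, 0.0937]
tool_rot: [0.02, 1.0, -0.0, 0.001]
ft_force: [0.5, 1.3, -0.2]
grip_width: 0.0546
grasp_force: 63.3
```

>>> {"fn": "move_arm", "kwargs": {"moves": [[[0.033,-0.046,0,0,0],[0.063,-0.089,0,0,0],[0.063,-0.089,-0.02,0,0],[0.063,-0.089,-0.04,0,0],[0.063,-0.089,-0.04,0,0]]]}}

```text
clock: 28.52
eef_pos: [0.5525, -0.294, 0.0505]
tool_rot: [0.02, 1.0, 0.001, -0.002]
ft_force: [0.2, 0.7, -0.4]
grip_width: 0.0548
grasp_force: 63.4
```

Run:
```python
from h import *
o=monitor.get_obs(); print(o["clock"],o["eef_pos"].round(4),o["ft_force"].round(1),o["joint_pos"].round(2))
```

```text
28.525 [ 0.5525 -0.294   0.0505] [ 0.2  0.7 -0.4] [-0.49  0.6   0.12  1.1  -0.   -0.45]
```

```bash
cat > pm.py <<'E'
from h import *
import sys
P=np.array(list(map(float,sys.argv[1:4])))
for n in("top","side"):
    c=cam(n); u=proj(c,P); r=30; x0,y0=(u-r).astype(int)
    im=c["color"][y0:y0+2*r,x0:x0+2*r]; h=cv2.cvtColor(im,cv2.COLOR_RGB2HSV)
    i=im.astype(int); m=((i[...,2]>i[...,0]*1.0-12)&(h[...,2]>110))|((i[...,2]>i[...,0]+25))
    print(n,"expect",(u-[x0,y0]).round(0))
    for row in m[6:54]: print("".join(".#"[int(v)] for v in row))
E
python3 pm.py .5515 -.294 .076
```

```text
top expect [31. 31.]
............................................................
............................................................
............................................................
............................................................
............................................................
............................................................
........#####.............................##................
........#####.......................##..####................
........####........................##..####................
........####........................##..###.................
........####................................................
........#...................................................
...................#############............................
..................###############...........................
........................######..............................
.........................####...............................
..........................##................................
..........................................
[... 4098 characters left out ...]
###....................#####.
......................############....................##..##
......................############....................##...#
.......................##########......................##..#
.......................########........................#####
........................#####..........................#####
.........................##.............................####
.........................................................###
..........................................................##
..........................................................##
...........................................................#
............................................................
```

The panel is held level (about 61 mm long in the top view) and sits over the pocket. I'll lower it slowly.

>>> {"fn": "move_arm", "kwargs": {"moves": [[[0.002,-0.001,-0.01,0,0],[0.002,-0.001,-0.02,0,0],[0.002,-0.001,-0.02,0,0]]]}}

```text
clock: 29.0
eef_pos: [0.5553, -0.2953, 0.0312]
tool_rot: [0.02, 1.0, 0.001, -0.001]
ft_force: [0.1, -0.2, -0.8]
grip_width: 0.0546
grasp_force: 63.4
```

>>> {"fn": "move_arm", "kwargs": {"moves": [[[0,0,-0.0015,0,0],[0,0,-0.0015,0,0]]]}}

```text
clock: 29.25
eef_pos: [0.5564, -0.2959, 0.0311]
tool_rot: [0.02, 1.0, -0.0, 0.0]
ft_force: [-0.0, -0.5, 0.1]
grip_width: 0.0548
grasp_force: 63.4
```

>>> {"fn": "move_arm", "kwargs": {"moves": [[[0,0,-0.001,0,0],[0,0,-0.001,0,0]]]}}

```text
clock: 29.5
eef_pos: [0.5563, -0.2959, 0.0301]
tool_rot: [0.02, 1.0, -0.0, 0.0]
ft_force: [0.2, -0.1, -1.9]
grip_width: 0.0548
grasp_force: 63.4
```

>>> {"fn": "move_arm", "kwargs": {"moves": [[[0,0,-0.0015,0,0],[0,0,-0.0015,0,0]]]}}

```text
clock: 29.75
eef_pos: [0.5561, -0.2958, 0.0283]
tool_rot: [0.02, 1.0, 0.0, -0.0]
ft_force: [1.1, 0.1, 0.5]
grip_width: 0.0542
grasp_force: 63.4
```

>>> {"fn": "move_arm", "kwargs": {"moves": [[[0,0,-0.001,0,0],[0,0,-0.001,0,0]]]}}

```text
clock: 30.0
eef_pos: [0.5562, -0.2958, 0.0274]
tool_rot: [0.02, 1.0, 0.0, -0.0]
ft_force: [0.7, 0.2, -1.3]
grip_width: 0.0548
grasp_force: 63.4
```

>>> {"fn": "move_arm", "kwargs": {"moves": [[[0,0,-0.0005,0,0],[0,0,-0.0005,0,0]]]}}

```text
clock: 30.25
eef_pos: [0.5562, -0.2959, 0.027]
tool_rot: [0.02, 1.0, 0.0, -0.0]
ft_force: [0.3, -0.9, -1.7]
grip_width: 0.0544
grasp_force: 63.5
```

>>> {"fn": "move_arm", "kwargs": {"moves": [[[0.002,0.002,0,0,0],[0.003,0.004,0,0,0],[0.003,0.004,0,0,0]]]}}

```text
clock: 30.62
eef_pos: [0.5589, -0.2918, 0.0269]
tool_rot: [0.02, 1.0, -0.0, -0.0]
ft_force: [-1.9, -0.3, -0.7]
grip_width: 0.0548
grasp_force: 63.8
```

>>> {"fn": "move_arm", "kwargs": {"moves": [[[0.001,0.001,0,0,0],[0.001,0.001,0,0,0]]]}}

```text
clock: 30.88
eef_pos: [0.5589, -0.2917, 0.0269]
tool_rot: [0.02, 1.0, -0.001, -0.001]
ft_force: [-4.1, -2.3, 0.5]
grip_width: 0.0545
grasp_force: 64.5
```

>>> {"fn": "move_arm", "kwargs": {"moves": [[[0.001,0.001,0,0,0],[0.001,0.001,0,0,0]]]}}

```text
clock: 31.12
eef_pos: [0.559, -0.2915, 0.0269]
tool_rot: [0.021, 1.0, -0.001, -0.002]
ft_force: [-6.2, -4.6, 2.1]
grip_width: 0.0546
grasp_force: 65.1
```

>>> {"fn": "move_arm", "kwargs": {"moves": [[[0,0.0005,-0.0007,0,0],[0,0.0005,-0.0007,0,0]]]}}

```text
clock: 31.38
eef_pos: [0.559, -0.2915, 0.0268]
tool_rot: [0.021, 1.0, -0.002, -0.002]
ft_force: [-7.8, -4.4, 4.0]
grip_width: 0.0549
grasp_force: 66.6
```

>>> {"fn": "move_arm", "kwargs": {"moves": [[[0,0,-0.0005,0,0],[0,0,-0.0005,0,0]]]}}

```text
clock: 31.62
eef_pos: [0.559, -0.2915, 0.0268]
tool_rot: [0.021, 1.0, -0.002, -0.002]
ft_force: [-8.8, -4.4, 6.2]
grip_width: 0.0547
grasp_force: 67.7
```

>>> {"fn": "move_arm", "kwargs": {"moves": [[[-0.001,-0.001,0.0005,0,100],[-0.001,-0.001,0.001,0,100],[-0.001,-0.001,0.001,0,100],[-0.001,-0.001,0.001,0,100]]]}}

```text
clock: 32.12
eef_pos: [0.5606, -0.2901, 0.0268]
tool_rot: [0.02, 1.0, 0.0, 0.0]
ft_force: [-0.5, -0.2, -0.1]
grip_width: 0.085
grasp_force: 0.0
```

>>> {"fn": "move_arm", "kwargs": {"moves": [[[0,0,0.05,0,100],[0,0.05,0.11,0,0],[0,0.11,0.11,0,0],[0,0.17,0.11,0,0],[0,0.22,0.11,0,0]]]}}

```text
clock: 32.75
eef_pos: [0.5605, -0.0682, 0.1375]
tool_rot: [0.02, 1.0, 0.0, 0.001]
ft_force: [1.5, 0.1, -1.0]
grip_width: 0.0123
grasp_force: 0.0
```

```bash
python3 pm.py .558 -.291 .052; python3 -c "
from h import *
o=monitor.get_obs(); print(o['clock'],o['eef_pos'].round(4),o['grip_width'])"
```

```text
top expect [30. 31.]
...............##....############################.#######...
.....................###########..#.############.#.##.#.....
#...............#..#.################..#######.######.#.....
................###...###############.##.##.######.##.#.....
................##.############################..#.##.......
#..................##.############..##.#.#.######.##.#......
#...............###...###############.####.#.#.####.........
#.................##.###############.####.##.##.####........
#................####################..#.###.##.###.........
#...............####.##################.###.######..........
#...............#####################.###.########..........
#................#####################.#########............
#.................##.###################.####.###...........
#................#####################....#.#.#.............
#................#######################...####.............
..................######################..#####.............
#..................#.##################..#.#................
..............................##.##..#....
[... 4151 characters left out ...]
#################...............#####
......................###############...................####
......................#####.######.......................###
.......................########..........................###
.......................######..............................#
........................##..................................
............................................................
............................................................
............................................................
............................................................
............................................................
32.85 [ 0.5601 -0.0647  0.1371] 0.000220505712128075
```

The side mask shows the panel seated and square in the pocket, mosaic up, near its expected centre, and the fingers are clear. Now I'll press with shut fingers.

>>> {"fn": "move_arm", "kwargs": {"moves": [[[0,-0.06,0,0,0],[-0.001,-0.12,0,0,0],[-0.0015,-0.18,0,0,0],[-0.0015,-0.227,-0.02,0,0],[-0.0015,-0.227,-0.06,0,0]]]}}

```text
clock: 33.48
eef_pos: [0.5599, -0.3032, 0.0779]
tool_rot: [0.023, 1.0, -0.002, 0.003]
ft_force: [0.3, 0.5, 0.2]
grip_width: -0.0001
grasp_force: 0.0
```

>>> {"fn": "move_arm", "kwargs": {"moves": [[[0,0,-0.02,0,0],[0,0,-0.036,0,0],[0,0,-0.036,0,0],[0,0,-0.036,0,0]]]}}

```text
clock: 33.98
eef_pos: [0.5596, -0.2977, 0.0419]
tool_rot: [0.02, 1.0, -0.0, 0.001]
ft_force: [0.6, 0.4, 0.6]
grip_width: 0.0002
grasp_force: 0.0
```

>>> {"fn": "move_arm", "kwargs": {"moves": [[[0,0.006,-0.004,0,0],[0,0.006,-0.007,0,0],[0,0.006,-0.007,0,0]]]}}

```text
clock: 34.35
eef_pos: [0.5587, -0.2911, 0.0338]
tool_rot: [0.02, 1.0, -0.0, -0.0]
ft_force: [0.7, 0.3, 0.6]
grip_width: 0.0001
grasp_force: 0.0
```

>>> {"fn": "move_arm", "kwargs": {"moves": [[[0,0,-0.001,0,0],[0,0,-0.001,0,0]]]}}

```text
clock: 34.6
eef_pos: [0.5588, -0.2914, 0.0328]
tool_rot: [0.02, 1.0, 0.0, -0.0]
ft_force: [0.6, 0.6, -1.0]
grip_width: -0.0001
grasp_force: 0.0
```

>>> {"fn": "move_arm", "kwargs": {"moves": [[[0,0,-0.001,0,0],[0,0,-0.001,0,0]]]}}

```text
clock: 34.85
eef_pos: [0.5589, -0.2915, 0.0319]
tool_rot: [0.02, 1.0, -0.0, 0.0]
ft_force: [-0.6, 0.8, 0.5]
grip_width: -0.0002
grasp_force: 0.4
```

>>> {"fn": "move_arm", "kwargs": {"moves": [[[0,0,-0.001,0,0],[0,0,-0.001,0,0]]]}}

```text
clock: 35.1
eef_pos: [0.5589, -0.2915, 0.0318]
tool_rot: [0.02, 1.0, -0.0, 0.0]
ft_force: [-1.2, 1.2, 5.6]
grip_width: -0.0003
grasp_force: 2.6
```

Contact at z = 0.032, as predicted, at about 6 N per mm.

>>> {"fn": "move_arm", "kwargs": {"moves": [[[0,0,-0.001,0,0],[0,0,-0.0016,0,0],[0,0,-0.0016,0,0]]]}}

```text
clock: 35.48
eef_pos: [0.5589, -0.2915, 0.0318]
tool_rot: [0.02, 1.0, -0.0, 0.001]
ft_force: [-3.8, 2.0, 12.7]
grip_width: 0.0003
grasp_force: 6.2
```

>>> {"fn": "move_arm", "kwargs": {"moves": [[[0,0,0,0,0],[0,0,0,0,0],[0,0,0,0,0],[0,0,0,0,0],[0,0,0,0,0]]]}}

```text
clock: 36.1
eef_pos: [0.5589, -0.2915, 0.0318]
tool_rot: [0.02, 1.0, -0.0, 0.001]
ft_force: [-3.2, 2.4, 12.2]
grip_width: -0.0
grasp_force: 6.2
```

>>> {"fn": "move_arm", "kwargs": {"moves": [[[0,0,0,0,0],[0,0,0,0,0],[0,0,0,0,0]]]}}

```text
clock: 36.48
eef_pos: [0.5589, -0.2915, 0.0318]
tool_rot: [0.02, 1.0, -0.0, 0.001]
ft_force: [-4.1, 2.4, 13.4]
grip_width: -0.0
grasp_force: 6.2
```

>>> {"fn": "move_arm", "kwargs": {"moves": [[[0,0,0.005,0,0],[0,0,0.05,0,0],[0,0.05,0.11,0,0],[-0.02,0.11,0.11,0,0],[-0.06,0.16,0.11,0,0]]]}}

```text
clock: 37.1
eef_pos: [0.5072, -0.1397, 0.1402]
tool_rot: [0.02, 1.0, -0.0, 0.002]
ft_force: [0.2, 1.2, -0.2]
grip_width: 0.0001
grasp_force: 0.0
```

>>> {"fn": "move_arm", "kwargs": {"moves": [[[-0.03,0.05,0,0,0],[-0.06,0.1,0,0,0],[-0.09,0.15,0,0,0],[-0.09,0.15,0,0,0]]]}}

```text
clock: 37.6
eef_pos: [0.4133, 0.0114, 0.1388]
tool_rot: [0.017, 1.0, 0.0, -0.001]
ft_force: [1.2, -1.0, 0.0]
grip_width: -0.0002
grasp_force: 0.0
```

Run:
```python
from h import *
o=monitor.get_obs(); print(o["clock"],o["eef_pos"].round(4),o["ft_force"].round(1))
for n in("top",):
    c=cam(n)
    u=proj(c,[.558,-.291,.052]);r=20;x0,y0=(u-r).astype(int);f=4
    im=cv2.resize(c["color"][y0:y0+2*r,x0:x0+2*r],None,fx=f,fy=f,interpolation=cv2.INTER_CUBIC)
    i=im.astype(float); h=cv2.cvtColor(im,cv2.COLOR_RGB2HSV)
    plate=np.array([90,90,100.]); s=h[...,1]; v=h[...,2]
    for row in range(2,40,1): print("".join("#" if v[row*4,k*4]>150 else "b" if s[row*4,k*4]>90 else "." for k in range(2*r)))
```

```text
37.6 [0.4133 0.0114 0.1388] [ 1.2 -1.   0. ]
........................................
........................................
........................................
........................................
........................................
........................................
........................................
........................................
........................................
...............####.###...bbbbbbb.......
...............########..bbbbbbbb.......
...............########...bbbbbbb.......
...............###......................
....bbb....##..###.............#........
....bbb...########........b...###.......
....bbb...####..##........b...###.......
....bbb....###..##.............#........
....bbb.........##......................
....bbb....bbb.####..##..bbb............
....bbb...bbbb..########.bbbbbbb........
....bbb...bbbb..########.bbbbbbb........
....bbb.....b....#...##..bbbb...........
....bbb...................bb............
....bbb........bbbb.......b....#........
....bbb........bbbb.......bb..###.......
....bbb........bbbb.......bb..###.......
....bbb.........bbb.....................
....bbb.........bbb..b..................
.....bb....###.bbbbbbbbb..b.............
..........####.bbbbbbbbbbbbb...bb.......
...........###..bbbbbbbbbbb....b........
........................................
........................................
...................................bb...
................................bbbbb...
...............................bbbbbb...
.............................bbbbbbbb...
...........................bbbbbbbbbb...
```

The panel reads square and home in the mask, the stack held 12–13 N for a second, and the arm is clear. Handing in.

```bash
python3 -c "
from workcell import job
print(job.job_done())"
```

```text
the job is handed in; nothing more can be done
None
```

The plaque is built in the jig (block, spacer, panel mosaic up), pressed at about 13 N for 1 s and handed in at about 38 s; the interface returned no verdict, and the seating was checked by contact force and camera only.

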